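# Put the strewn art supplies back into their wooden holders

### The job

Tidy the art supplies strewn in front of you into their three wooden holders: stand the glue bottle upright in the wide well of the bottle stand and the two small paint bottles upright in its two narrow wells, one in each; lay the marker in the narrow pen tray and the eraser box in the shorter, wider tray. Everything should sit right down on the floor of its holder. Leave the tumbler and the pencil case where they are.

Things in the scene. Friction and masses are not known exactly. Their poses are not given: they have to be found in the camera images.
- glue_bottle: white glue bottle with an orange pointed cap, round, 41 mm across and 134 mm tall, standing; the body can be gripped up to about 95 mm, and the cap above it needs room under the palm. Origin: centre of its underside, z up the bottle. About 0.13 kg.
- paint_bottle_a: small red paint bottle with a black cap, 31 mm across and 78 mm tall, standing; cylindrical body up to about 45 mm, then a ribbed cap 24 mm across that tapers to a nozzle. Origin: centre of its underside, z up the bottle. About 55 g. Either may go in either narrow well. (A few more paint bottles stand in a group far back, out of reach: not these.)
- paint_bottle_b: small blue paint bottle with a white cap, 31 mm across and 78 mm tall, standing; cylindrical body up to about 45 mm, then a ribbed cap 24 mm across that tapers to a nozzle. Origin: centre of its underside, z up the bottle. About 55 g. Either may go in either narrow well. (A few more paint bottles stand in a group far back, out of reach: not these.)
- marker: felt marker with a white barrel and a blue cap, 131 mm long (its y), 15 mm thick, lying in front of the robot; it does not roll. Origin: middle of its underside, z up. About 14 g.
- eraser_box: flat teal carton of erasers, 98 mm long (its y), 46 mm wide (its x), 20 mm high, lying flat. Origin: centre of its underside, z up. About 45 g.
- bottle_stand: pale wooden block 200 mm long (its y), 76 mm wide (its x) and 30 mm high with three round wells 24 mm deep (their floor 6 mm above its underside), mouths chamfered 3 mm, all at x = 0: a wide one, 56 mm across, at y = +64 mm; two narrow ones, 44 mm across, at y = -8 mm and y = -70 mm. Fixed. Origin: centre of its underside, z up.
- pen_tray: long narrow pale wooden tray lined with grey felt, outside 162 x 44 mm, inside 150 mm (its y) x 32 mm (its x), walls 18 mm high and 6 mm thick, floor 5 mm above its underside; for the marker. A finger notch in the middle of each long side is 50 mm wide at the floor, 64 mm at half height. Fixed. Origin: centre of its underside, y along it, z up.
- eraser_tray: shorter, wider pale wooden tray lined with grey felt, outside 128 x 74 mm, inside 116 mm (its y) x 62 mm (its x), walls 18 mm high and 6 mm thick, floor 5 mm above its underside; for the eraser box. A finger notch in the middle of each long side is 50 mm wide at the floor, 64 mm at half height. Fixed. Origin: centre of its underside, y along it, z up.
- tumbler: tall dark blue drinking tumbler, 68 mm across, 154 mm tall, standing behind the work; a bystander, to be left alone. Origin: centre of its underside.
- pencil_case: black zip pencil case, 211 mm long (its y), 70 mm wide, 71 mm high, lying at the left of the work; a bystander, to be left alone. Origin: centre of its underside.
Mind the look-alikes: they are no part of the job. Of the things like the eraser_box, leave any that is green; of the rest the larger one is meant.

How it is judged (in metres and radians):
At the end, for the whole second after the job is handed in: Glue bottle upright (0.12 rad) on the floor of the wide well, a paint bottle likewise in each narrow well (11 to 12 mm in x, y); marker flat on the floor of the pen tray, eraser box flat in the wider one, along it (0.25 rad), 14 mm across, 16 mm along from its middle; all at rest (x of glue_bottle in the frame of bottle_stand between -0.012 and 0.012 m and y of glue_bottle in the frame of bottle_stand between 0.052 and 0.076 m and z of glue_bottle in the frame of bottle_stand below 0.011 m and angle between glue_bottle's own z axis and vertical below 0.12 rad and x of marker in the frame of pen_tray between -0.014 and 0.014 m and y of marker in the frame of pen_tray between -0.016 and 0.016 m and z of marker in the frame of pen_tray below 0.01 m and angle between each of marker, eraser_box's own z axis and vertical below 0.08 rad and angle between the y axis of marker and the y axis of pen_tray, either way round below 0.25 rad and x of eraser_box in the frame of eraser_tray between -0.014 and 0.014 m and y of eraser_box in the frame of eraser_tray between -0.016 and 0.016 m and z of eraser_box in the frame of eraser_tray below 0.01 m and angle between the y axis of eraser_box and the y axis of eraser_tray, either way round below 0.25 rad and ((x of paint_bottle_a in the frame of bottle_stand between -0.011 and 0.011 m and y of paint_bottle_a in the frame of bottle_stand between -0.019 and 0.003 m and z of each of paint_bottle_a, paint_bottle_b in the frame of bottle_stand below 0.011 m and angle between each of paint_bottle_a, paint_bottle_b's own z axis and vertical below 0.12 rad and x of paint_bottle_b in the frame of bottle_stand between -0.011 and 0.011 m and y of paint_bottle_b in the frame of bottle_stand between -0.081 and -0.059 m) or (x of paint_bottle_b in the frame of bottle_stand between -0.011 and 0.011 m and y of paint_bottle_b in the frame of bottle_stand between -0.019 and 0.003 m and z of each of paint_bottle_b, paint_bottle_a in the frame of bottle_stand below 0.011 m and angle between each of paint_bottle_b, paint_bottle_a's own z axis and vertical below 0.12 rad and x of paint_bottle_a in the frame of bottle_stand between -0.011 and 0.011 m and y of paint_bottle_a in the frame of bottle_stand between -0.081 and -0.059 m)) and linear speed of each of glue_bottle, paint_bottle_a, marker, paint_bottle_b, eraser_box below 0.02 m/s and angular speed of each of glue_bottle, paint_bottle_a, marker, paint_bottle_b, eraser_box below 0.2 rad/s); the robot touches nothing.
It fails at once if the tumbler or the pencil case was moved by more than 30 mm (distance of any of tumbler, pencil_case from where it was at the start of the episode above 0.03 m).
It also fails if it takes over 141 s, if anything falls off the work surface, if the arm or the gripper's body presses on something with over 40 N, if the wrist force passes 120 N, or if a joint passes its speed limit or range.

### The arm

A 6-joint arm with a two-finger parallel gripper is mounted at the origin on a cart in front of the work surface, level with it; the furniture and walls round the work are solid. World frame = base frame: x ahead of the robot, y to its left, z up, the work surface at z = 0. Lengths are in m, angles in degrees, forces in N, time in s.
With the tool pointing down it reaches from about 0.375 to 0.75 m from the base axis. Payload 9 kg.
Tool frame: the origin (TCP) lies where the fingers leave the gripper's body, on its centre line; the fingertips stand 73 mm ahead of it and the grasp point (between the pads) lies 54 mm ahead of it (robot.tip_reach is the distance from the TCP to the fingertips, in m); z points along the fingers, y is the line along which they close (so a half turn about z gives the same grasp; the last joint's range is limited). The gripper opens to 85 mm and grips with 20 to 120 N. Pads are 22 mm wide; open, the fingers measure 114 mm over their backs; the gripper's body (76 mm by 85 mm) begins 54 mm behind the grasp point. The pads swing forward as they close: fully open they stand 13 mm farther back than shut.
Start: joints at [-12.473, 5.964, 5.575, 89.605, 0, 77.527], TCP at [0.6, 0, 0.304] pointing down, gripper open.
Joint ranges: [-171.21, 171.21], [-48.23, 106.86], [-62.78, 66.21], [-105.2, 120.99], [-86.42, 89.51], [-180, 180]. Speed limits (degrees/s): [127.2, 127.2, 147.25, 180, 180, 180].

### API

Orientations are given as [roll, pitch, yaw] about the fixed x, y, z axes, in that order (R = Rz(yaw) Ry(pitch) Rx(roll)).
In Python, from plant import robot gives the robot as it stands. Calls block until the motion is done:
- robot.move_pose(position, orientation): joint-space move of the TCP to a pose.
- robot.line_to(position, vel=0.15, rotation=None, guard=None): straight line of the TCP; rotation=None keeps the orientation; vel is the mean speed in m/s. With guard (N) it stops when the force on the tool has changed by that much, and returns True; else False.
- robot.goto_joints(angles): joint-space move.
- robot.set_gripper(opening): finger opening in m; the grip force is fixed at half the most; returns when the fingers have stopped.
- robot.pause(seconds).
- robot.ik(position, orientation): joint angles nearest the present ones, or None.
- robot.observe(): the state.
- robot.grab_frame(name): name is "scene" or "side" or "wrist"; returns the picture (480x640x3 uint8, blue, green, red); there is no depth.
- robot.get_calibration(name): a dict with "vertical_fov" (degrees; the focal length in pixels is half the picture's height over the tangent of half this angle, whatever the lens; pixels are square), "cx", "cy" (the principal point, pixels), "rvec" (rotation vector, rad) and "tvec" (3), from world to camera coordinates, as OpenCV has them. Camera axes: x right, y down, z forward; pixel columns grow to the right and rows downward; lengths in m; the calibration is good to about 2 mm. A picture is of the moment at which its call begins: read the wrist's pose just before it. get_calibration takes no time and is no camera call; for the wrist camera it gives the pose at the moment of the call.
A pose or a line that the arm cannot do raises robot.IKError and nothing moves.
- robot.job_done(): hands the job in; it is judged then, once.
The state is a dict: "time": time; "q": joint angles; "qvel": joint speeds; "joint_torque": joint torques, N m; "tool_pos": TCP position; "tcp_rot": TCP orientation; "ft_force": force on the tool from outside, world axes, zero at the start; "torque": the same for the moment, N m; "gripper_width": finger opening in m; "gripper_force": force on a finger pad.
Only numpy, scipy, OpenCV 4.12 (cv2) and the standard library are available. Lean on these libraries where they do the work, as an engineer would, in place of code of your own. Each camera call takes 0.05 s, during which the arm holds its last target. There are 200 camera calls.

## Working session

There is one attempt and no reset: what is moved stays moved. The work goes in short steps, each a Python script; the robot and the scene stay as the last script left them, time stands still between calls to the robot, and variables do not carry over. Pictures are saved under pics/ and viewed, at most 14 in all, crops included, and the job is handed in when it is done.

```bash
mkdir -p pics; ls; python3 - <<'E'
from plant import robot
import cv2
for n in("scene","side","wrist"):
    c=robot.get_calibration(n);print(n,c)
    cv2.imwrite(f"pics/{n}0.png",robot.grab_frame(n))
E
```

```text
pics
scene {'vertical_fov': 52.066166225175856, 'cx': 317.13262278285316, 'cy': 232.8030812969355, 'rvec': array([ 2.1812124 , -0.7820887 ,  0.35413473]), 'tvec': array([-0.40222675,  0.31713459,  1.03559503])}
side {'vertical_fov': 54.48382443931381, 'cx': 307.46373350876115, 'cy': 241.61234106795075, 'rvec': array([ 2.14599756, -0.14126864,  0.04709421]), 'tvec': array([-0.55218124,  0.14549076,  0.98988322])}
wrist {'vertical_fov': 67.44456409714559, 'cx': 320.67580604324087, 'cy': 239.97773583713376, 'rvec': array([-2.85129081e+00, -1.28254381e-03,  2.31222090e-03]), 'tvec': array([-0.59938062, -0.03705013,  0.37900078])}
```

View pics/scene0.png

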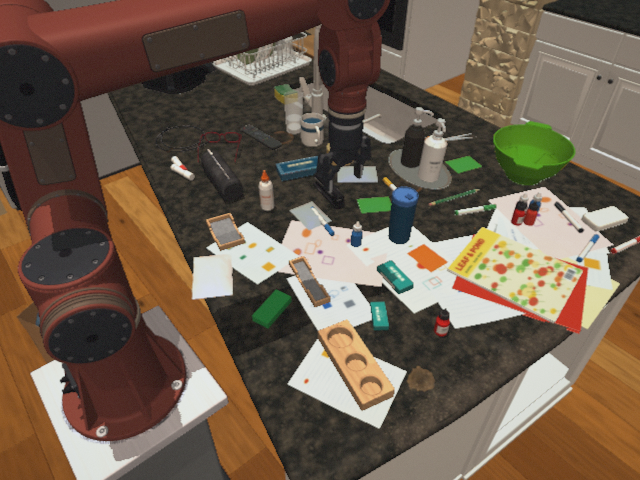

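View pics/side0.png

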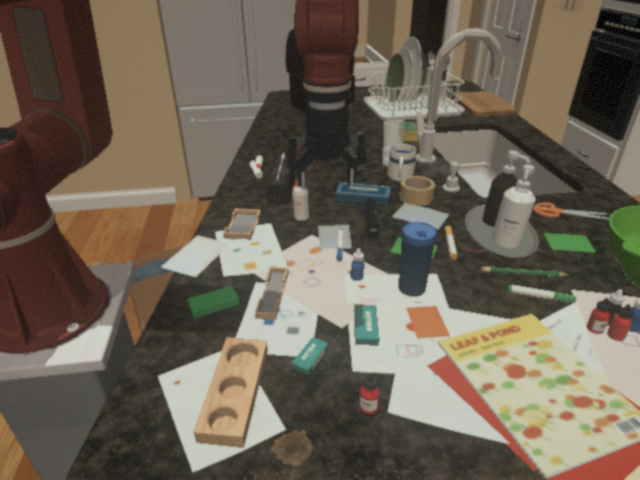

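View pics/wrist0.png

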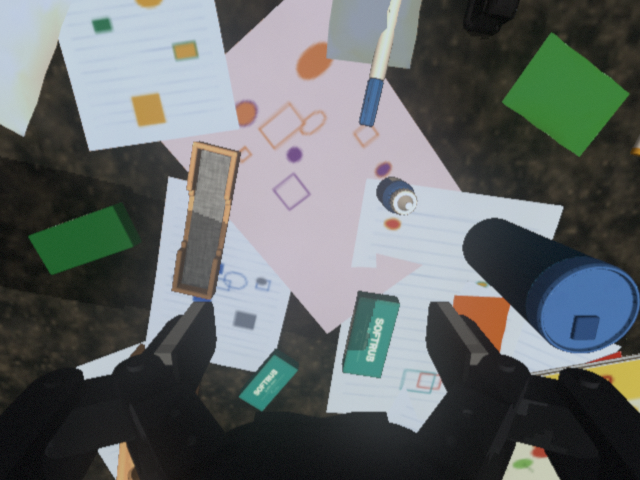

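Scene: the glue bottle is at (267,192), the red paint bottle at (442,322) and the blue one at (356,235). The marker is at (322,220), the pen tray at (309,281), the eraser tray at (225,232) and the stand at (355,362).

Eraser candidates in the scene image:
- Teal, large: (395,276).
- Teal, small: (379,315).
- Green: (272,308), to be left alone.
- Blue box at the back: (298,168), to be checked by size.

Next I get coarse positions.

```bash
cat > h.py <<'E'
from plant import robot
import cv2, numpy as np
def ray(c,uv):
    f=240/np.tan(np.radians(c["vertical_fov"]/2)); R=cv2.Rodrigues(c["rvec"])[0]
    d=R.T@np.array([(uv[0]-c["cx"])/f,(uv[1]-c["cy"])/f,1]); return -R.T@c["tvec"],d
def onz(c,uv,z):
    o,d=ray(c,uv); return (o+d*(z-o[2])/d[2])
def shot(n,fn):
    c=robot.get_calibration(n); im=robot.grab_frame(n); cv2.imwrite(fn,im); return c,im
E
python3 - <<'E'
from h import *
np.set_printoptions(precision=3,suppress=True)
for n,L in dict(scene=dict(glue=(267,208,0),eraserT=(225,232,.018),penT=(309,281,.018),blue=(356,244,0),red=(442,333,0),stand=(355,362,.03),er1=(395,276,.02),er2=(379,315,.02),bluebox=(298,168,.02),bbl=(278,172,.02),bbr=(319,165,.02),tumbler=(400,240,0),case=(222,175,.05),mk=(322,220,.01)),
 side=dict(glue=(302,218,0),eraserT=(242,223,.018),penT=(272,293,.018),blue=(357,277,0),red=(369,411,0),standA=(245,352,.03),standM=(231,388,.03),standB=(215,426,.03),er1=(367,324,.02),er2=(310,355,.02),bbl=(337,192,.02),bbr=(389,195,.02),tumbler=(413,290,0)),
 wrist=dict(pentray=(206,220,.018),e1a=(357,292,.02),e1b=(398,297,.02),e1c=(381,378,.02),e1d=(344,372,.02),e2a=(270,349,.01),e2b=(297,371,.01),e2c=(262,411,.01),e2d=(240,391,.01),gr=(80,240,.02),mkA=(369,125,.01),mkB=(393,0,.01),blue=(404,202,.078))).items():
    c=robot.get_calibration(n); print(n)
    for k,v in L.items(): print(k,onz(c,v[:2],v[2]))
E
```

```text
scene
glue [ 0.571  0.299 -0.   ]
eraserT [0.407 0.266 0.018]
penT [ 0.471 -0.029  0.018]
blue [ 0.669  0.011 -0.   ]
red [ 0.616 -0.338  0.   ]
stand [ 0.393 -0.282  0.03 ]
er1 [ 0.648 -0.155  0.02 ]
er2 [ 0.528 -0.219  0.02 ]
bluebox [0.757 0.386 0.02 ]
bbl [0.693 0.409 0.02 ]
bbr [0.822 0.356 0.02 ]
tumbler [ 0.776 -0.055  0.   ]
case [0.525 0.469 0.05 ]
mk [0.655 0.141 0.01 ]
side
glue [0.577 0.301 0.   ]
eraserT [0.414 0.269 0.018]
penT [ 0.476 -0.035  0.018]
blue [0.672 0.016 0.   ]
red [ 0.617 -0.338  0.   ]
standA [ 0.419 -0.208  0.03 ]
standM [ 0.395 -0.285  0.03 ]
standB [ 0.372 -0.354  0.03 ]
er1 [ 0.654 -0.158  0.02 ]
er2 [ 0.535 -0.222  0.02 ]
bbl [0.693 0.401 0.02 ]
bbr [0.838 0.359 0.02 ]
tumbler [ 0.783 -0.047  0.   ]
wrist
pentray [ 0.483 -0.012  0.018]
e1a [ 0.638 -0.09   0.02 ]
e1b [ 0.683 -0.096  0.02 ]
e1c [ 0.669 -0.199  0.02 ]
e1d [ 0.626 -0.191  0.02 ]
e2a [ 0.541 -0.167  0.01 ]
e2b [ 0.572 -0.197  0.01 ]
e2c [ 0.528 -0.254  0.01 ]
e2d [ 0.502 -0.225  0.01 ]
gr [ 0.353 -0.032  0.02 ]
mkA [0.646 0.08  0.01 ]
mkB [0.663 0.185 0.01 ]
blue [0.669 0.018 0.078]
```

```bash
python3 - <<'E'
from h import *
s=robot.observe();print(s["tcp_rot"],s["tool_pos"],s["time"])
o=s["tcp_rot"]
im=cv2.imread("pics/wrist0.png"); cv2.imwrite("pics/crop1.png",cv2.resize(im[270:430,200:440],None,fx=3,fy=3))
import pickle
V={}
for k,p in dict(L=(.48,.25,.31),R=(.44,-.28,.31)).items():
    robot.move_pose(p,o); robot.pause(.2); V[k]=shot("wrist",f"pics/w{k}.png")[0]; print(robot.observe()["time"])
pickle.dump(V,open("V.pkl","wb"))
E
```

```text
[-1.79941388e+02 -1.49740328e-02  8.99985589e+01] [5.99803365e-01 4.74275815e-05 3.03299147e-01] 0.15
1.475
3.65
```

View pics/crop1.png

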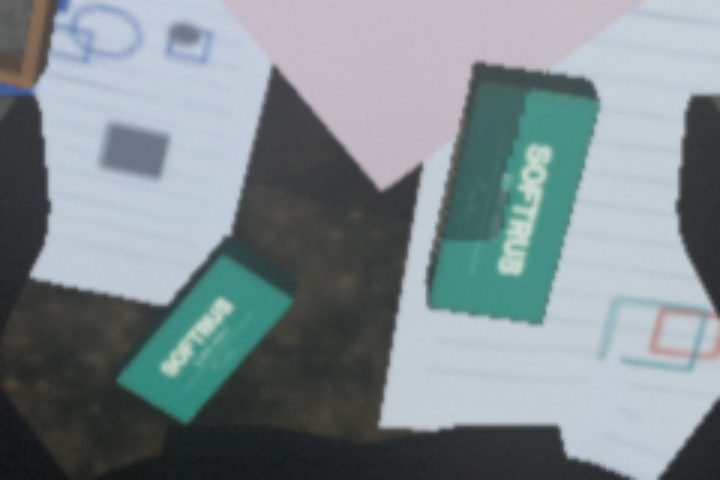

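View pics/wL.png

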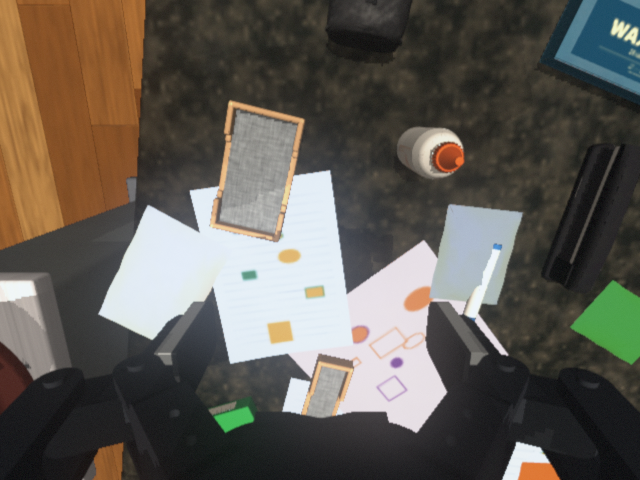

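View pics/wR.png

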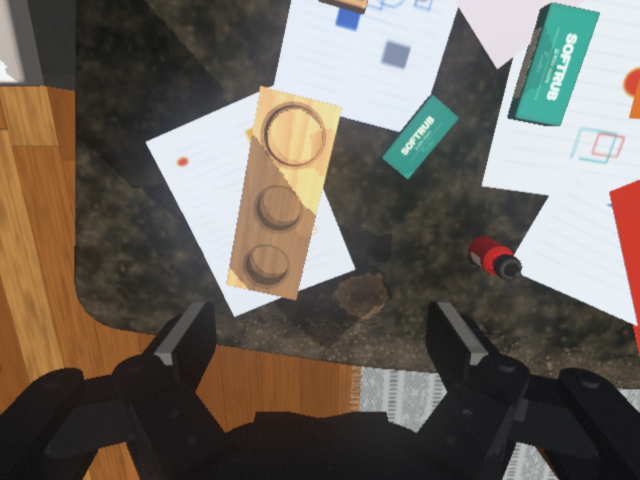

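The crop confirms that the larger teal "SOFTRUB" carton, wrist0 (370,335), is the eraser box. The smaller teal one at (268,380) is the decoy, and the dark blue WAX box is a different thing.

wL shows the eraser tray at (258,170), the glue cap at (448,155) and the marker's plug end at (497,246). wR shows the stand with the wide well at its far end (297,133) and the red bottle at (495,257). Now I measure from the corners.

```bash
cp pics/wrist0.png /dev/null; python3 - <<'E'
from h import *
import pickle
np.set_printoptions(precision=4,suppress=True)
V=pickle.load(open("V.pkl","rb"))
V["0"]=dict(vertical_fov=67.44456409714559,cx=320.676,cy=239.978,rvec=np.array([-2.85129081e+00,-1.28254381e-03,2.31222090e-03]),tvec=np.array([-0.59938062,-0.03705013,0.37900078]))
def rect(n,k,pts,z):
    P=np.array([onz(V[k],p,z)[:2] for p in pts],np.float32)
    a,b,c,d=P; L=((a+b)-(c+d))/2  # long axis up the image
    print(n,"ctr",P.mean(0),"len",np.linalg.norm(L),"wid",np.linalg.norm(((b+c)-(a+d))/2),"y-axis deg",np.degrees(np.arctan2(L[1],L[0])))
rect("stand","R",[(262,87),(341,106),(298,299),(228,286)],.03)
rect("etray","L",[(228,101),(304,118),(276,241),(210,228)],.018)
rect("ptray","0",[(193,141),(240,152),(211,298),(172,292)],.018)
rect("eras0","0",[(357,292),(398,297),(381,378),(344,374)],.02)
rect("erasR","R",[(552,3),(599,13),(560,126),(516,120)],.02)
for w in [(297,133),(280,207),(267,264)]: print("well",onz(V["R"],w,.03))
print("mk plug L",onz(V["L"],(498,244),.007),"cap 0",onz(V["0"],(368,126),.007))
# colour blobs
def tri(obs):
    A=np.zeros((3,3));b=np.zeros(3);r=[]
    for k,uv in obs:
        o,d=ray(k,uv);d/=np.linalg.norm(d);M=np.eye(3)-np.outer(d,d);A+=M;b+=M@o
    return np.linalg.solve(A,b)
sc,sd=robot.get_calibration("scene"),robot.get_calibration("side")
print("red cap tip tri",tri([(sc,(444,312)),(sd,(370,379)),(V["R"],(514,268))]), "R z.078",onz(V["R"],(514,268),.078))
print("blue tip tri",tri([(sc,(357,224)),(sd,(358,252)),(V["0"],(406,203))]),"0 z.078",onz(V["0"],(406,203),.078))
print("glue tip",onz(V["L"],(458,160),.134), "cap base",onz(V["L"],(447,157),.098),"bottom scene",onz(sc,(267,206),0))
robot.move_pose((.6,-.26,.28),[180,0,90]);shot("wrist","pics/red.png");print(robot.observe()["time"])
E
```

```text
stand ctr [ 0.401  -0.2719] len 0.19882904 wid 0.074145004 y-axis deg 77.354416
etray ctr [0.4141 0.2818] len 0.12639196 wid 0.07120631 y-axis deg 76.47225
ptray ctr [ 0.48   -0.0171] len 0.1603141 wid 0.043614488 y-axis deg 75.61553
eras0 ctr [ 0.6541 -0.1444] len 0.1035997 wid 0.04389625 y-axis deg 83.01643
erasR ctr [ 0.6545 -0.1492] len 0.0969879 wid 0.04315654 y-axis deg 80.45413
well [ 0.4179 -0.2065  0.03  ]
well [ 0.3999 -0.2766  0.03  ]
well [ 0.3846 -0.3366  0.03  ]
mk plug L [0.6723 0.2064 0.007 ] cap 0 [0.6452 0.0795 0.007 ]
red cap tip tri [ 0.6189 -0.3273  0.0645] R z.078 [ 0.6133 -0.322   0.078 ]
blue tip tri [0.672  0.0156 0.069 ] 0 z.078 [0.6703 0.0174 0.078 ]
glue tip [0.5722 0.3047 0.134 ] cap base [0.5769 0.3043 0.098 ] bottom scene [ 0.577   0.3073 -0.    ]
4.4
```

View pics/red.png

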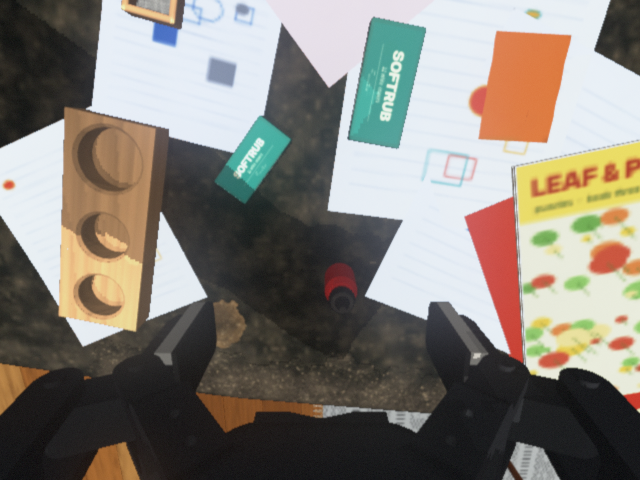

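The red bottle is at about (341,285) with its nozzle at (343,300). The stand wells are at (110,158), (104,236) and (101,295). I cross-check these before gripping.

```bash
python3 - <<'E'
from h import *
np.set_printoptions(precision=4,suppress=True)
c=robot.get_calibration("wrist")
for w in [(110,158),(104,236),(101,295)]: print("well",onz(c,w,.03))
print("tip",onz(c,(343,300),.076),"far bottom edge (y+15.5mm)",onz(c,(338,264),0))
im=cv2.imread("pics/red.png").astype(int)
m=((im[:,:,2]>2.2*im[:,:,1])&(im[:,:,2]>60)).astype(np.uint8); m[:,:300]=0;m[:,380:]=0;m[:250]=0;m[320:]=0
ys,xs=np.nonzero(m);print(xs.min(),xs.max(),ys.min(),ys.max()); 
print("shoulder mid",onz(c,((xs.min()+xs.max())/2,285),.045))
print("box",[onz(c,p,.02)[:2] for p in [(373,17),(426,27),(401,149),(349,138)]])
E
```

```text
well [ 0.4163 -0.2083  0.03  ]
well [ 0.399  -0.2788  0.03  ]
well [ 0.3857 -0.3386  0.03  ]
tip [ 0.6183 -0.3211  0.076 ] far bottom edge (y+15.5mm) [ 0.6175 -0.3175  0.    ]
325 356 264 299
shoulder mid [ 0.6178 -0.3212  0.045 ]
box [array([ 0.6417, -0.0975]), array([ 0.6851, -0.1047]), array([ 0.671 , -0.2009]), array([ 0.6245, -0.1915])]
```

```bash
cat >> h.py <<'E'
H=.28
def say(t):
    s=robot.observe(); print(t,"t=%.1f"%s["time"],"w=%.4f"%s["gripper_width"],"F=%.1f"%s["gripper_force"],"pos",np.round(s["tool_pos"],4),"ft",np.round(s["ft_force"],1),flush=True)
def pick(xy,yaw,z,w=.085,h=H):
    robot.set_gripper(w); robot.move_pose((*xy,h),[180,0,yaw]); robot.line_to((*xy,z+.03),vel=.3)
    g=robot.line_to((*xy,z),vel=.1,guard=15); robot.set_gripper(0); say(f"grip guard={g}")
    robot.line_to((*xy,h),vel=.25); say("lifted")
def place(xy,yaw,z,w=.085,h=H,near=.05):
    robot.move_pose((*xy,h),[180,0,yaw]); say("above"); robot.line_to((*xy,z+near),vel=.25)
    g=robot.line_to((*xy,z-.003),vel=.06,guard=6); say(f"down guard={g}")
    robot.set_gripper(w); robot.line_to((*xy,h),vel=.3); say("off")
SC=np.array([.4008,-.2708]); SA=np.radians(77.35)
def well(y): return SC+y*np.array([np.cos(SA),np.sin(SA)])
E
python3 - <<'E'
from h import *
pick((.618,-.330),180,.099)
place(well(-.070),77.4,.105)
shot("side","pics/s1.png")
E
```

```text
grip guard=False t=7.7 w=0.0279 F=59.5 pos [ 0.6183 -0.3302  0.0997] ft [0.9 1.7 3.8]
lifted t=8.6 w=0.0283 F=59.2 pos [ 0.6176 -0.3297  0.278 ] ft [-0.9  0.6 -0.9]
above t=9.9 w=0.0279 F=59.2 pos [ 0.3856 -0.339   0.2795] ft [ 0.3  0.1 -1. ]
down guard=True t=11.4 w=0.0281 F=59.8 pos [ 0.3851 -0.3387  0.1056] ft [-0.9  0.6  6.2]
off t=12.7 w=0.0850 F=0.0 pos [ 0.3855 -0.3391  0.2798] ft [-0.4  0.4  0.2]
```

```bash
python3 - <<'E'
from h import *
pick((.671,.016),180,.099)
place(well(-.008),77.4,.105)
robot.move_pose((.44,-.20,.31),[180,0,90]); c=shot("wrist","pics/w2.png")[0]
s=cv2.imread
a=shot("side","pics/s2.png")[1][320:470,150:350]
cv2.imwrite("pics/s2c.png",np.hstack([cv2.resize(a,(480,360)),cv2.resize(cv2.imread("pics/w2.png")[150:390,160:380],(320,360))]))
E
```

```text
grip guard=False t=16.3 w=0.0286 F=59.4 pos [0.6713 0.0159 0.0997] ft [-0.3 -1.   4.2]
lifted t=17.2 w=0.0277 F=59.2 pos [0.6705 0.0161 0.2779] ft [-0.6 -0.3 -1.8]
above t=18.6 w=0.0282 F=59.2 pos [ 0.3995 -0.2783  0.2798] ft [ 0.2 -0.1  0.2]
down guard=True t=20.1 w=0.0282 F=59.8 pos [ 0.3985 -0.2781  0.1055] ft [-0.9  0.2  5.6]
off t=21.4 w=0.0848 F=0.0 pos [ 0.399  -0.2786  0.2798] ft [-0.3  0.9 -0.9]
```

View pics/s2c.png

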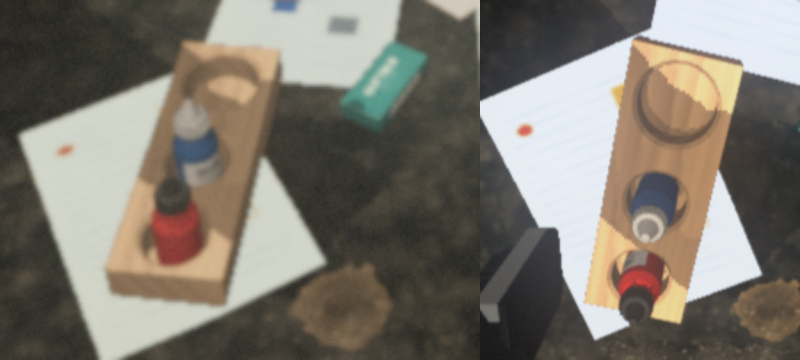

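Both paint bottles are upright in their wells. Next come the glue bottle and the eraser box.

```bash
python3 - <<'E'
from h import *
pick((.575,.305),90,.140)
place(well(.064),77.4,.146)
pick((.655,-.148),81,.077)
place((.4141,.2818),76.5,.082)
robot.move_pose((.56,.07,.31),[180,0,90]); robot.pause(.2); c=shot("wrist","pics/w3.png")[0]; say("")
E
```

```text
grip guard=False t=25.5 w=0.0379 F=60.5 pos [0.5756 0.3052 0.1411] ft [0.  0.7 5.8]
lifted t=26.2 w=0.0376 F=60.3 pos [0.5746 0.3049 0.278 ] ft [ 0.1  0.1 -1.9]
above t=28.2 w=0.0379 F=60.3 pos [ 0.4152 -0.2079  0.28  ] ft [-0.2 -0.6 -1.5]
down guard=True t=29.4 w=0.0378 F=61.0 pos [ 0.4144 -0.208   0.147 ] ft [ 0.7 -0.   5.9]
off t=30.5 w=0.0852 F=0.0 pos [ 0.415  -0.2085  0.2804] ft [-0.3  0.5 -0.1]
grip guard=False t=33.4 w=0.0444 F=62.9 pos [ 0.6556 -0.1482  0.078 ] ft [ 0.6 -0.3  5.6]
lifted t=34.3 w=0.0445 F=62.3 pos [ 0.6545 -0.1478  0.2779] ft [-0.2  0.4 -0.8]
above t=36.1 w=0.0445 F=62.3 pos [0.4148 0.2813 0.28  ] ft [ 0.8 -0.1  0.1]
down guard=True t=37.6 w=0.0445 F=64.4 pos [0.4134 0.2816 0.0821] ft [ 1.4 -0.8  1.8]
off t=38.9 w=0.0850 F=0.0 pos [0.4138 0.2817 0.2788] ft [-0.4  0.1 -1. ]
 t=40.2 w=0.0853 F=0.0 pos [0.5597 0.0711 0.31  ] ft [0.1 0.6 0.5]
```

View pics/w3.png

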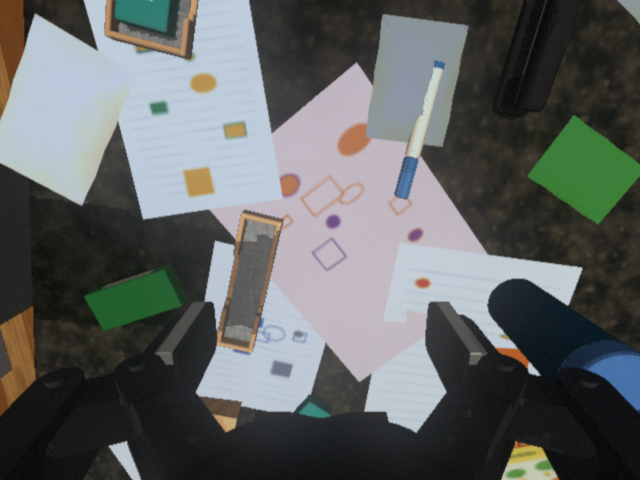

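The eraser sits in its tray at (145,25). The marker runs from (439,63) to (402,197). The pen tray's corners are (242,211), (283,218), (255,352) and (218,345).

```bash
python3 - <<'E'
from h import *
c=robot.get_calibration("wrist")
P=np.array([onz(c,p,.018)[:2] for p in [(242,211),(283,218),(255,352),(218,345)]]); T=P.mean(0); L=P[0]+P[1]-P[2]-P[3]
ta=np.degrees(np.arctan2(L[1],L[0])); print("tray",T,np.linalg.norm(L)/2,ta)
M=np.array([onz(c,p,.008)[:2] for p in [(439,63),(402,197)]]); D=M[0]-M[1]; ma=np.degrees(np.arctan2(D[1],D[0])); print("mk",M.mean(0),np.linalg.norm(D),ma)
T=(T+[.480,-.0171])/2; ta=(ta+75.6)/2; m=(M.mean(0)+[.6588,.143])/2
if np.linalg.norm(M.mean(0)-[.6588,.143])<.012:
    pick(m,(ma+78)/2,.076,w=.06); place(T,ta,.081,w=.06)
    robot.move_pose((.45,.1,.35),[180,0,90]); robot.pause(.2); a=shot("wrist","pics/w4.png")[1]; b=shot("side","pics/s4.png")[1]
    cv2.imwrite("pics/f.png",np.hstack([a[:,100:480],b[180:470,150:400][:, :].repeat(1,0) if 0 else cv2.resize(b[180:460,160:390],(394,480))]))
E
```

```text
tray [ 0.48141026 -0.01554639] 0.16235805063654332 76.83342408623368
mk [0.65740582 0.14370931] 0.12967992239022358 78.30421221527298
grip guard=False t=42.8 w=0.0137 F=60.4 pos [0.6586 0.1433 0.0768] ft [-0.5 -0.7  3.8]
lifted t=43.7 w=0.0136 F=59.9 pos [0.6576 0.1434 0.278 ] ft [ 0.3 -0.5 -1.1]
above t=44.7 w=0.0139 F=59.9 pos [ 0.4811 -0.0161  0.2797] ft [0.8 0.4 0.7]
down guard=True t=46.2 w=0.0132 F=60.9 pos [ 0.4801 -0.0162  0.0817] ft [-2.2  0.4  6.6]
off t=47.5 w=0.0599 F=0.0 pos [ 0.4804 -0.0162  0.2789] ft [ 0.2 -0.2 -0.8]
```

View pics/f.png

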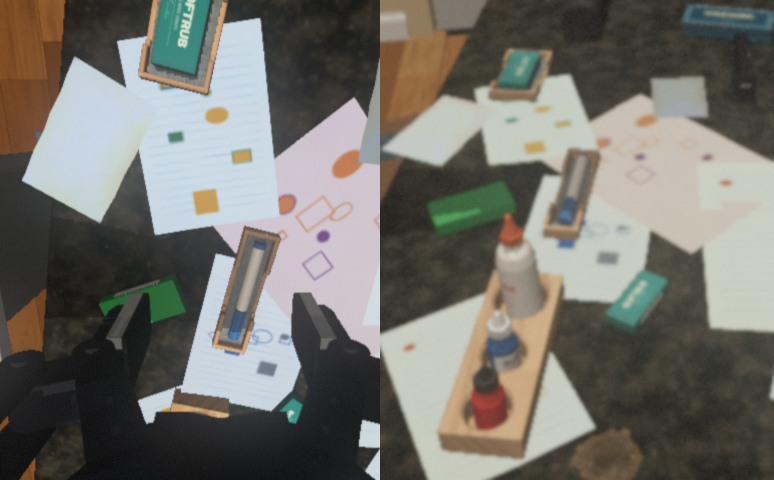

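The marker and all the bottles are in. The eraser looks a little to the left in its tray, so I take one close check of it.

```bash
python3 - <<'E'
from h import *
robot.move_pose((.42,.29,.28),[180,0,90]); robot.pause(.2); c,im=shot("wrist","pics/w5.png")
hsv=cv2.cvtColor(im,cv2.COLOR_BGR2HSV); m=cv2.inRange(hsv,(78,90,40),(96,255,255)); m[400:]=0
k=max(cv2.findContours(m,0,2)[0],key=cv2.contourArea); r=cv2.minAreaRect(k); print(r)
P=np.array([onz(c,p,.025)[:2] for p in cv2.boxPoints(r)])
print(P,P.mean(0),np.linalg.norm(P[0]-P[1]),np.linalg.norm(P[1]-P[2]))
cv2.imwrite("pics/w5c.png",im[100:400,150:500])
E
```

```text
((312.41180419921875, 219.85296630859375), (49.71979904174805, 101.3798828125), 14.03624439239502)
[[0.37806503 0.24203254]
 [0.40334206 0.33495748]
 [0.44641645 0.32427281]
 [0.42450062 0.2294823 ]] [0.41308104 0.28268628] 0.09630146434100388 0.04437977455074205
```

View pics/w5c.png

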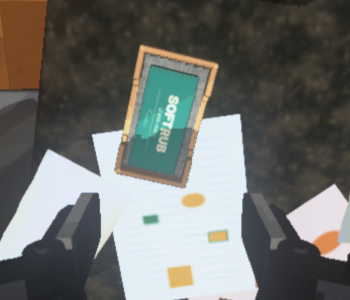

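The eraser box is centred in its tray and lying flat: its centre is at (0.413, 0.283) and the tray's is at (0.414, 0.282). Handing in.

```bash
python3 -c "
from plant import robot
print(robot.job_done())"
```

```text
the job is handed in; nothing more can be done
None
```

All five items are in their holders and the job is handed in at about 50 s of the 141 s allowed; the camera checks showed everything seated, but no score came back.

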